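# Set the desk timer's click dial to the long mark and start it

### The job

Set the desk timer and start it: with a fingertip, turn its big knurled dial clockwise until it clicks to rest with the pointer at the long wide mark, and only then push the round start button beside it all the way down and let it come up again. Pick nothing up, and leave the things lying around the timer where they are.

Things in the scene. Friction and masses are not known exactly. Their poses are not given: they have to be found in the camera images.
- timer: desk timer: white box 124 (x) x 180 (y) x 36 mm high, held fast to the desk by a suction foot. Origin: centre of its underside. On top: dial at (-12, 30) mm, start button at (-12, -60) mm, and five black marks round the dial's far (+x) side, seen from its axis at +60, +30, 0, -30, -60 degrees from timer +x (+y is +90). The one at -30 is long and wide (14 x 7 mm), the others 5 x 3 mm
- long_mark (a point): middle of the long wide mark on the timer's top, 57 mm from the dial's axis; here the dial's pointer must point
- dial (a joint): dial angle, rad, growing clockwise seen from above. It clicks every 0.5236 rad (30 degrees), one click per mark: 0 = pointer at the first mark (+60 degrees), 1.5708 = at the long mark, 2.0944 = last mark; end stops 0.12 rad beyond. Starts at the first, second or third mark. Resists with up to 0.04 N m between clicks; let go, it snaps to the nearest click within 15 degrees
- dial_face (a point): centre of the dial's flat top, on its upright axis, 43 mm above the desk. Black disc, 88 mm diameter (too wide to pinch), knurled rim and face, white pointer line; the face stands 7 mm above the housing. Sprung: it yields up to 4 mm downward (1.5 N at first, 9 N at the bottom); a fingertip pressed 2 to 3 mm in, 20 to 35 mm off the axis, turns it by friction when moved in an arc
- start_top (a point): centre of the top of the start button: grey, round, 28 mm diameter, standing 8 mm above the housing (44 mm above the desk), 90 mm to the timer's -y side of the dial's axis
- start (a joint): travel of the start button, m: 0 = up, 0.005 = fully down; a spring of 1.5 N at first and 4.5 N fully down brings it back
- mint_tin: shut tin, 94 x 62 x 19 mm, lying loose at the timer's left (+y) side; origin at the centre of its underside; to be left alone
- sticky_notes: yellow pad of sticky notes, 76 x 76 x 22 mm, lying loose at the timer's right (-y) side; origin at the centre of its underside; to be left alone
- ink_bottle: small dark ink bottle, 47 mm across and 56 mm high, standing loose at the right rear of the desk; origin at the centre of its underside; to be left alone

How it is judged:
By the outcome, as a careful person would: the job done as asked, in the order asked, and still so for the second after the job is handed in, with the robot touching nothing.
It also fails if it takes over 48 s, if anything falls off the work surface, if the arm or the gripper's body presses on something with over 40 N, if the wrist force passes 120 N, or if a joint passes its speed limit or range.

### The arm

A 6-joint arm with a two-finger parallel gripper is mounted at the origin on the work surface; the furniture and walls round the work are solid. World frame = base frame: x ahead of the robot, y to its left, z up, the work surface at z = 0. Lengths are in mm, angles in rad, forces in N, time in s.
With the tool pointing down it reaches from about 325 to 900 mm from the base axis. Payload 3.5 kg.
Tool frame: the origin (TCP) lies at the very end of the fingers, on their centre line; the grasp point (between the pads) lies 19 mm behind it; z points along the fingers, y is the line along which they close (so a half turn about z gives the same grasp; the last joint's range is limited). The gripper opens to 85 mm and grips with 20 to 120 N. Pads are 22 mm wide; open, the fingers measure 114 mm over their backs; the gripper's body (76 mm by 85 mm) begins 54 mm behind the grasp point. The pads swing forward as they close: fully open they stand 13 mm farther back than shut.
Start: joints at [1.042, 0.276, -0.026, 1.268, 0, 1.467], TCP at [258.162, 569.187, 231.313] pointing down, gripper open.
Joint ranges: [-3.12, 3.12], [-0.85, 1.88], [-1.08, 1.24], [-1.95, 2.15], [-1.57, 1.53], [-3.14, 3.14]. Speed limits (rad/s): [2.57, 2.57, 3.14, 3.14, 3.14, 3.14].

### API

Orientations are given as a rotation vector (axis times angle).
In Python, from cell import sense, read_camera, camera_info, hand_in, spot_in, pinpoint gives the robot as it stands. The module is installed in compiled form; this text tells all that it offers.
- The arm moves only by the tool step_arm, never from a script. Its argument "deltas" is text: rows parted by semicolons, each of 7 numbers parted by spaces: the opening, from 0 (shut) to 1 (fully open), then the shift along the tool's x, y, z in cm, then the turn, a rotation vector about the tool's x, y, z in degrees. A call has 1 to 5 rows; each row is the pose to reach, as a shift and turn from the pose commanded when the call began, along the tool's axes at that moment; what a row does not reach only later rows make up. A row lasts 1/10 s, in which the tool goes at most 50 mm and 8.59 degrees, less where a joint would pass 70% of its speed; a pose out of reach is approached as far as the arm can. A call with a gripper value outside its range is refused whole. The fingers move at their own pace and stop on an object; "newtons" is the grip in N (left out, the last holds). Time passes only in rows, so rows that repeat a pose let the fingers close. It gives the time, the measured TCP pose, the force, the opening and the grip force at its end, in the units of the state.
- sense(): the state, without advancing time (a new reading comes with each control period).
- read_camera(name): name is "scene" or "side" or "wrist"; returns the picture (400x640x3 uint8, red, green, blue); there is no depth.
- camera_info(name): a dict with "vertical_fov" (degrees; the focal length in pixels is half the picture's height over the tangent of half this angle, whatever the lens; pixels are square), "cx", "cy" (the principal point, pixels), "k1" (the pictures are not rectified: a ray, as slopes to the right and down, at radius r is drawn at 1 + k1 r^2 times it, then the intrinsics apply), "R" (3x3) and "t" (3): a world point X has camera coordinates R X + t. Camera axes: x right, y down, z forward; pixel columns grow to the right and rows downward; lengths in mm; the calibration is good to about 2 mm. A picture is of the moment at which its call begins: read the wrist's pose just before it. camera_info takes no time and is no camera call; for the wrist camera it gives the pose at the moment of the call.
- hand_in(): hands the job in; it is judged then, once.
Trained networks look in the newest picture that a camera, given by its name, has taken for a name from the list of things; names that differ only in an ending like _2 or _b are one class to them, and where a whole thing is asked for, a point or a joint stands for the part that bears it (a point fixed in the world has none). Each returns a list of dicts, best first, with "conf" (0 to 1); they miss things now and then, are a little off and sometimes report something else, mostly with a low value. They report only what shows in the picture. A call takes as long as a camera call.
- spot_in(camera, thing): "xyz" ([x, y, z] in mm, in world coordinates, good to about 4 mm: the middle of the surface that is visible of it).
- pinpoint(camera, thing): "xyz" ([x, y, z] in mm, in world coordinates, good to about 4 mm: a listed point, or the origin of a listed thing).
The state is a dict: "time": time; "qpos": joint angles; "joint_vel": joint speeds; "effort": joint torques, N m; "tool_pos": TCP position; "tcp_rot": TCP orientation; "force": force on the tool from outside, world axes, zero at the start; "wrist_torque": the same for the moment, N m; "finger_gap": opening from 0.0 (shut) to 1.0 (fully open); "grip_force": force on a finger pad.
Only numpy, scipy, OpenCV 4.12 (cv2) and the standard library are available. Lean on these libraries where they do the work, as an engineer would, in place of code of your own. Each camera call takes 0.05 s, during which the arm holds its last target. There are 200 camera calls.

## Working session

There is one attempt and no reset: what is moved stays moved. The work goes in short steps, Python scripts to look and compute and a tool call to move; the robot and the scene stay as the last step left them, time stands still between calls to the robot, and variables do not carry over. Pictures are saved under pics/ and viewed, at most 10 in all, crops included, and the job is handed in when it is done.

Besides the shell and the picture viewer there is one more tool, called after ">>>" as name(argument=value, ...) on one line, values as JSON. step_arm: Moves the arm, as the interface text tells. Its arguments: {"type":"object","properties":{"deltas":{"type":"string"},"newtons":{"type":"number"}},"required":["deltas"]}

```bash
mkdir -p pics
python3 - <<'E'
from cell import *
import cv2
s=sense();print(s['time'],s['tool_pos'],s['tcp_rot'],s['force'])
for c in ['scene','side']:
    im=read_camera(c);cv2.imwrite(f'pics/{c}1.png',im[:,:,::-1])
    for n in ['dial_face','start_top','long_mark','timer']:
        r=pinpoint(c,n);print(c,n,[(x['xyz'],x['conf']) for x in r[:2]])
    i=camera_info(c);print(i)
E
```

```text
0.0 [257.78034115 568.51699426 230.13265468] [-0.66366534 -3.0700124   0.00335044] [-0.05232853 -0.72512726 -0.60811173]
scene dial_face [([497.4, 81.7, 39.5], 0.57)]
scene start_top [([504.4, -5.1, 46.0], 0.5)]
scene long_mark [([547.3, 57.3, 34.7], 0.57)]
scene timer [([511.8, 54.3, -2.9], 0.83)]
{'vertical_fov': 53.60041527102757, 'cx': 325.3351743226839, 'cy': 200.5848867402999, 'k1': 0.025046928651466974, 'R': array([[-0.5703425 , -0.8212261 , -0.01723739],
       [-0.50793674,  0.36909925, -0.77830971],
       [ 0.64553055, -0.43514761, -0.6276439 ]]), 't': array([345.13316074, 285.90021728, 751.48942702])}
side dial_face [([497.5, 83.1, 44.7], 0.87)]
side start_top [([506.8, -5.5, 47.8], 0.51)]
side long_mark [([547.5, 55.2, 36.7], 0.83)]
side timer [([513.9, 56.3, 2.8], 0.96)]
{'vertical_fov': 42.315615761936776, 'cx': 323.41456858997367, 'cy': 211.32522645031042, 'k1': -0.16964395875824323, 'R': array([[-0.9998394 ,  0.01009512,  0.01480776],
       [-0.00685987,  0.54775072, -0.83661347],
       [-0.01655668, -0.83658068, -0.5475935 ]]), 't': array([ 512.83614904,    7.86135093, 1203.50908664])}
```

View pics/scene1.png

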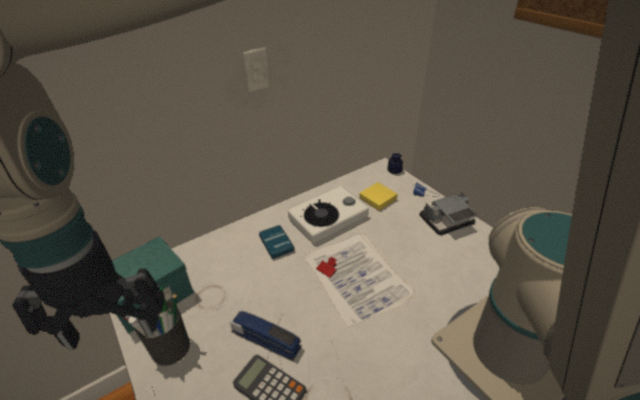

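View pics/side1.png

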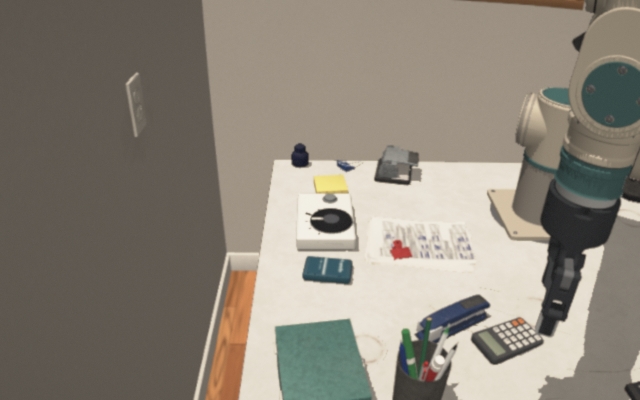

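```bash
cat > h.py <<'E'
import numpy as np,cv2
from cell import *
def project(i,P):
    c=P@np.array(i['R']).T+i['t'];u=c[...,:2]/c[...,2:];r2=(u**2).sum(-1,keepdims=True)
    f=200/np.tan(np.radians(i['vertical_fov']/2))
    return u*(1+i['k1']*r2)*f+[i['cx'],i['cy']]
def top(im,i,z,x0,y0,h=100,s=2.0):
    # top view: up=+x, left=+y, centred at x0,y0, s px/mm
    n=int(2*h*s);a=np.arange(n)
    X=x0+h-a[:,None]/s+0*a;Y=y0+h-a[None,:]/s+0*a[:,None]
    p=project(i,np.stack([X,Y,X*0+z],-1)).astype(np.float32)
    return cv2.remap(im,p[...,0],p[...,1],cv2.INTER_CUBIC)
E
python3 - <<'E'
from h import *
o=[top(cv2.imread(f'pics/{c}1.png'),camera_info(c),z,505,45) for c,z in [('scene',40),('side',40)]]
cv2.imwrite('pics/top1.png',np.hstack(o))
E
```

```text
(no output)
```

View pics/top1.png

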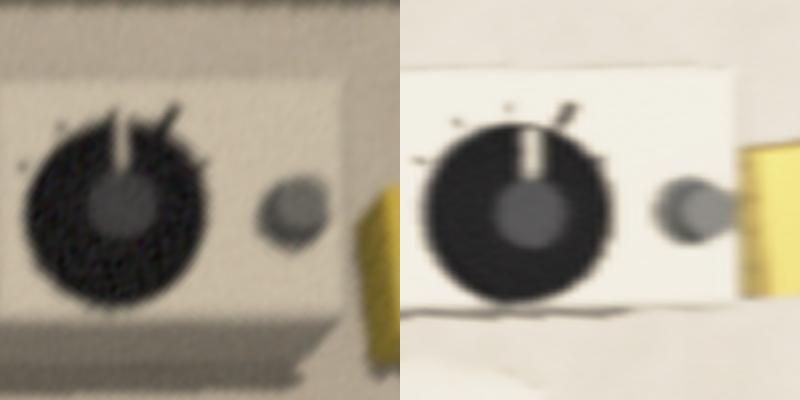

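Scene/side show the timer with dial at about (499,85), button to its -y side, pointer at the 0° (third) mark, long mark one click clockwise. I approach with the fingers shut.

>>> step_arm(deltas="0 -13.5 -20.2 -2 0 0 -24.3;0 -13.5 -20.2 -2 0 0 -24.3;0 -13.5 -20.2 -2 0 0 -24.3;0 -13.5 -20.2 -2 0 0 -24.3;0 -13.5 -20.2 -2 0 0 -24.3", newtons=20)

```text
time: 1.0
tool_pos: [297.5, 327.4, 251.6]
tcp_rot: [0.002, 3.141, -0.0]
force: [0.4, -0.9, 0.6]
finger_gap: 0.141
grip_force: 0.0
```

>>> step_arm(deltas="0 -14.2 -26.7 3 0 0 0;0 -14.2 -26.7 3 0 0 0;0 -14.2 -26.7 3 0 0 0;0 -14.2 -26.7 3 0 0 0;0 -14.2 -26.7 3 0 0 0")

```text
time: 1.5
tool_pos: [414.9, 107.7, 227.0]
tcp_rot: [0.003, 3.14, 0.001]
force: [0.7, 0.8, -0.7]
finger_gap: -0.006
grip_force: 0.0
```

>>> step_arm(deltas="0 0 0 0 0 0 0;0 0 0 0 0 0 0;0 0 0 0 0 0 0")

```text
time: 1.8
tool_pos: [413.7, 110.3, 226.7]
tcp_rot: [-0.001, -3.141, -0.001]
force: [-0.0, 0.0, -0.5]
finger_gap: -0.0
grip_force: 0.0
```

Run:
```python
from h import *
s=sense();print(s['time'],s['tool_pos'],s['tcp_rot'],s['force'])
i=camera_info('wrist');im=read_camera('wrist')[:,:,::-1].copy();cv2.imwrite('pics/w2.png',im)
for n in ['dial_face','start_top','long_mark']:
    r=pinpoint('wrist',n);print(n,[(x['xyz'],x['conf']) for x in r[:2]])
t=top(im,i,43,500,45);cv2.imwrite('pics/w2top.png',np.hstack([cv2.resize(im,(400,250),interpolation=3) if 0 else cv2.copyMakeBorder(cv2.resize(im,(400,250),interpolation=3),0,150,0,0,0),t]))
```

```text
1.8 [413.66151914 110.28374057 226.74119884] [-1.41906053e-03 -3.14131502e+00 -7.04490158e-04] [-0.03544925  0.02251161 -0.45469258]
dial_face [([498.7, 84.0, 42.3], 0.91)]
start_top [([502.4, -6.6, 44.7], 0.86)]
long_mark [([548.3, 54.2, 37.5], 0.96)]
```

View pics/w2top.png

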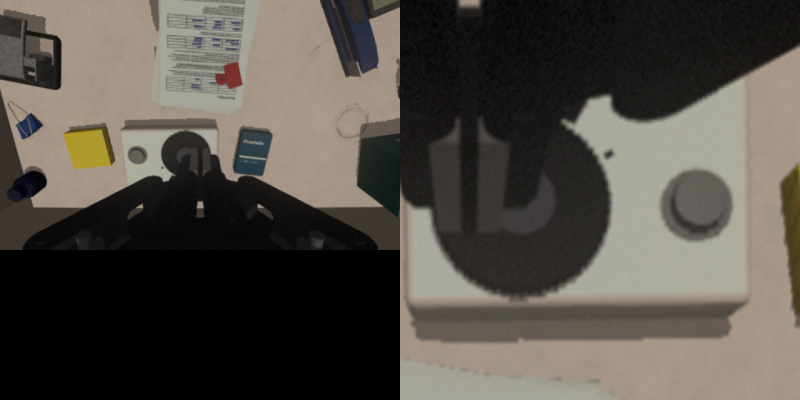

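>>> step_arm(deltas="0 -5.9 -3.4 16.7 0 0 0;0 -5.9 -3.4 16.7 0 0 0;0 -5.9 -3.4 16.7 0 0 0;0 -5.9 -3.4 16.7 0 0 0;0 -5.9 -3.4 16.7 0 0 0")

```text
time: 2.5
tool_pos: [470.1, 75.9, 55.8]
tcp_rot: [-0.001, -3.134, 0.0]
force: [-0.4, 0.7, -0.7]
finger_gap: -0.002
grip_force: 0.0
```

>>> step_arm(deltas="0 0 0 0.5 0 0 0;0 0 0 1.0 0 0 0;0 0 0 1.5 0 0 0;0 0 0 1.7 0 0 0;0 0 0 1.7 0 0 0")

```text
time: 3.0
tool_pos: [473.3, 75.7, 43.1]
tcp_rot: [0.002, 3.141, 0.0]
force: [0.4, -0.4, 0.5]
finger_gap: 0.003
grip_force: 0.0
```

>>> step_arm(deltas="0 0 0 0.1 0 0 0;0 0 0 0.2 0 0 0;0 0 0 0.25 0 0 0;0 0 0 0.25 0 0 0")

```text
time: 3.4
tool_pos: [473.4, 75.6, 40.6]
tcp_rot: [0.003, 3.141, 0.0]
force: [-1.1, 0.2, 6.2]
finger_gap: 0.004
grip_force: 2.8
```

>>> step_arm(deltas="0 0.08 0.29 0 0 0 0;0 0.13 0.61 0 0 0 0;0 0.14 0.91 0 0 0 0;0 0.11 1.21 0 0 0 0;0 0.06 1.5 0 0 0 0")

```text
time: 3.9
tool_pos: [473.7, 90.5, 40.9]
tcp_rot: [0.003, 3.139, -0.0]
force: [0.2, -1.2, 4.1]
finger_gap: 0.0
grip_force: 2.5
```

>>> step_arm(deltas="0 0 0 0 0 0 0;0 0 0 0 0 0 0")

```text
time: 4.1
tool_pos: [473.8, 90.8, 41.0]
tcp_rot: [0.002, 3.139, 0.001]
force: [0.2, -0.6, 4.8]
finger_gap: -0.0
grip_force: 2.5
```

Run:
```python
from h import *
o=[]
for c in ['scene','side']:
    o.append(top(read_camera(c)[:,:,::-1].copy(),camera_info(c),43,505,45))
cv2.imwrite('pics/top3.png',np.hstack(o))
```

```text
(no output)
```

View pics/top3.png

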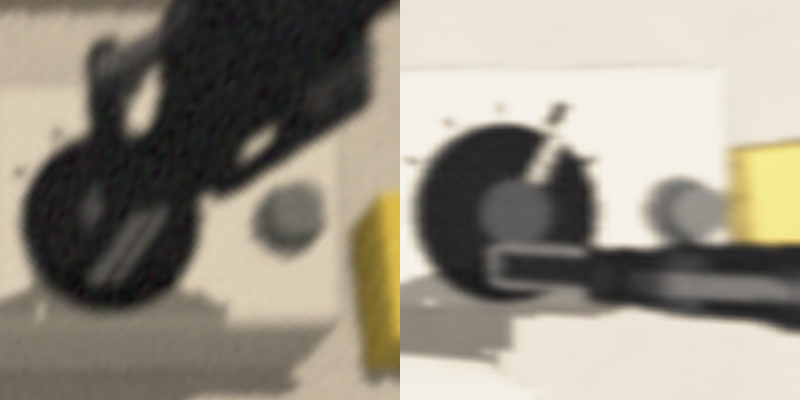

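The side view shows the pointer (540,175)→(558,135) pointing at the long mark (562,113). Lifting straight off, then checking it has settled.

>>> step_arm(deltas="0 0 0 -1 0 0 0;0 0 0 -4 0 0 0;0 0 0 -4 0 0 0")

```text
time: 4.5
tool_pos: [475.4, 90.6, 83.5]
tcp_rot: [0.003, 3.135, 0.0]
force: [1.0, -0.4, 0.9]
finger_gap: -0.006
grip_force: 0.0
```

>>> step_arm(deltas="0 -2.8 -9.6 0 0 0 0;0 -2.8 -9.6 0 0 0 0;0 -2.8 -9.6 0 0 0 0;0 -2.8 -9.6 0 0 0 0;0 -2.8 -9.6 0 0 0 0")

```text
time: 5.0
tool_pos: [499.3, -5.0, 79.6]
tcp_rot: [-0.002, -3.14, -0.001]
force: [0.4, 0.1, -0.6]
finger_gap: 0.0
grip_force: 0.0
```

Run:
```python
from h import *
s=sense();print(s['time'],s['tool_pos'],s['force'])
o=[]
for c in ['scene','side']:
    o.append(top(read_camera(c)[:,:,::-1].copy(),camera_info(c),43,505,45))
cv2.imwrite('pics/top4.png',np.hstack(o))
```

```text
5.0 [499.25472924  -4.99744976  79.55585687] [ 0.44813179  0.06544752 -0.56808611]
```

View pics/top4.png

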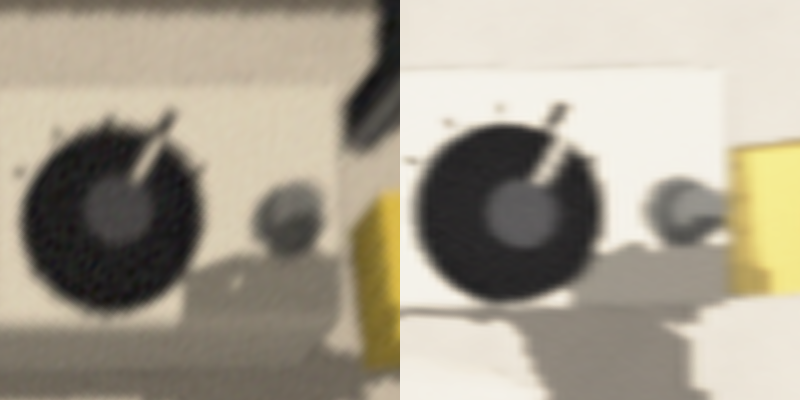

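Both views (scene 150,150→172,118; side 540,180→560,112) show the pointer at rest on the long mark. Now the button.

>>> step_arm(deltas="0 -0.2 0 2 0 0 0;0 -0.2 0 3.2 0 0 0;0 -0.2 0 3.6 0 0 0;0 -0.2 0 3.8 0 0 0;0 -0.2 0 3.8 0 0 0")

```text
time: 5.6
tool_pos: [501.6, -5.0, 42.1]
tcp_rot: [-0.002, -3.14, -0.001]
force: [-2.2, 0.5, 2.2]
finger_gap: 0.001
grip_force: 1.2
```

>>> step_arm(deltas="0 0 0 0.1 0 0 0;0 0 0 0.2 0 0 0;0 0 0 0.3 0 0 0;0 0 0 0.3 0 0 0")

```text
time: 6.0
tool_pos: [502.6, -5.5, 39.4]
tcp_rot: [0.003, 3.141, 0.001]
force: [-1.7, 1.5, 4.0]
finger_gap: 0.003
grip_force: 2.0
```

Nearly down (about 4.6 mm); pressing until the force rises past the spring.

>>> step_arm(deltas="0 0 0 0.05 0 0 0;0 0 0 0.1 0 0 0;0 0 0 0.15 0 0 0;0 0 0 0.15 0 0 0")

```text
time: 6.4
tool_pos: [502.6, -5.5, 38.9]
tcp_rot: [0.002, 3.141, 0.0]
force: [-4.7, 1.5, 13.4]
finger_gap: 0.001
grip_force: 6.3
```

Force 13 N, well past 4.5 N: bottomed out. Releasing.

>>> step_arm(deltas="0 0 0 -0.6 0 0 0;0 0 0 -3 0 0 0;0 0 0 -8 0 0 0;0 0 0 -12 0 0 0;0 0 0 -12 0 0 0")

```text
time: 6.9
tool_pos: [508.0, -6.7, 164.0]
tcp_rot: [0.003, 3.128, -0.005]
force: [0.8, -0.9, -0.2]
finger_gap: -0.004
grip_force: 0.0
```

>>> step_arm(deltas="0 8 0 0 0 0 0;0 8 0 0 0 0 0;0 8 0 0 0 0 0;0 8 0 0 0 0 0")

```text
time: 7.3
tool_pos: [422.2, -5.7, 157.2]
tcp_rot: [0.003, 3.141, -0.001]
force: [0.9, -0.1, -0.3]
finger_gap: 0.003
grip_force: 0.0
```

Run:
```python
from h import *
s=sense();print(s['time'],s['tool_pos'],s['force'])
o=[]
for c in ['scene','side']:
    o.append(top(read_camera(c)[:,:,::-1].copy(),camera_info(c),43,505,45))
    r=pinpoint(c,'start_top');print([(x['xyz'],x['conf']) for x in r[:1]])
cv2.imwrite('pics/top5.png',np.hstack(o))
```

```text
7.3 [422.2417807   -5.66643227 157.19321077] [ 0.91589153 -0.13305863 -0.28644359]
[([506.8, -5.4, 41.7], 0.38)]
[([502.8, -7.6, 46.4], 0.55)]
```

View pics/top5.png

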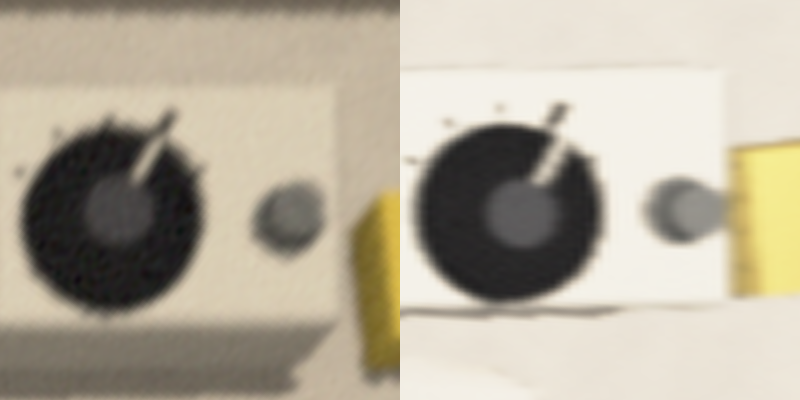

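The pointer still lines up with the long mark (scene 172,115; side 562,112). The button (scene 290,215; side 690,210) is back up, and the sticky notes haven't moved. Handing in.

```bash
python3 -c "from cell import *;print(hand_in())"
```

```text
the job is handed in; nothing more can be done
None
```

The dial clicked to rest at the long mark, then the start button was pressed fully down and came back up; the job was handed in at about 7.4 s with the arm clear of everything.

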